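# Close and stack a chestnut tub

## Robot

A 7-joint arm with a two-finger parallel gripper is mounted at the origin on the work surface. World frame = base frame: x ahead of the robot, y to its left, z up, the work surface at z = 0. Lengths are in m, angles in degrees, forces in N, time in s.
With the tool pointing down it reaches from about 0.425 to 0.875 m from the base axis. Payload 4.7 kg.
Tool frame: the origin (TCP) lies midway between the tips of the shut fingers; the grasp point (between the pads) lies 19 mm behind it; z points along the fingers, y is the direction in which the jaws open and shut (so a half turn about z gives the same grasp; the last joint's range is limited). The gripper opens to 87 mm and grips with 3 to 60 N. Pads are 19 mm wide; open, the fingers measure 117 mm over their backs; the gripper's body (75 mm by 190 mm) begins 51 mm behind the grasp point.
Start: joints at [67.386, 18.392, -4.016, 83.108, 1.295, 78.541, -3.26], TCP at [0.258, -0.596, 0.223] pointing down, gripper open.
Joint ranges: [-163.93, 163.93], [-17.29, 119.83], [-79.2, 71.16], [3.27, 140.29], [-89.18, 269.18], [5.43, 117.66], [-154.24, 154.24]. Speed limits (degrees/s): [147.25, 147.25, 180, 180, 180, 180, 180].

## Interface

Orientations are given as [roll, pitch, yaw] about the fixed x, y, z axes, in that order (R = Rz(yaw) Ry(pitch) Rx(roll)).
In Python, from cell import env gives the robot as it stands.
- The arm moves only by the tool apply_moves, never from a script. Its argument "targets" is a list of rows, each a list of 2 entries, a list of its own where there are three numbers: the shift along the world's x, y, z in mm, then the turn, a rotation vector about the world's x, y, z in rad. A call has 1 to 8 rows; each row is the pose to reach, as a shift and turn from the pose commanded when the call began; what a row does not reach only later rows make up. A row lasts 1/10 s, in which the tool goes at most 50 mm and 8.59 degrees, less where a joint would pass 70% of its speed; a pose out of reach is approached as far as the arm can. A call with a gripper value outside its range is refused whole. "hand" is the finger opening in mm, from 0 to 87, set as the call begins (left out, the last holds). The fingers move at their own pace and stop on an object; "squeeze" is the grip in N (left out, the last holds). Time passes only in rows, so rows that repeat a pose let the fingers close. It gives the time, the measured TCP pose, the force and the opening at its end, in the units of the state.
- env.get_obs(): the state, without advancing time (a new reading comes with each control period).
- env.read_camera(name): name is "scene" or "top" or "wrist"; returns a dict with "image" (384x512x3 uint8, red, green, blue), "camera_matrix" (3x3 intrinsics, pixels), "k1" (the pictures are not rectified: a ray, as slopes to the right and down, at radius r is drawn at 1 + k1 r^2 times it, then the intrinsics apply), "camera_from_world" (4x4, takes a point from world to camera coordinates); the wrist camera has in their place "mount" (4x4, takes a point from camera to tool coordinates, whose origin is the TCP and whose axes are the flange's). Camera axes: x right, y down, z forward; pixel columns grow to the right and rows downward; lengths in m; the calibration is good to about 2 mm. A picture is of the moment at which its call begins: read the wrist's pose just before it. There is no depth.
- env.sign_off(): hands the job in, once; it reports no verdict.
Trained networks look in a picture, given as the dict that the camera call returned (one of the last four; its "shot" number tells which), for a name from the list of things; names that differ only in an ending like _2 or _b are one class to them, and where a whole thing is asked for, a point or a joint stands for the part that bears it (a point fixed in the world has none). Each returns a list of dicts, best first, with "conf" (0 to 1); they miss things now and then, are a little off and sometimes report something else, mostly with a low value. They report only what shows in the picture. A call takes as long as a camera call. They do not tell look-alikes from the thing itself.
- env.regions_of(picture, target): "region" (384x512 bool, what is visible of it) and "rect" ([left, top, right, bottom] in pixels, round what is visible of it).
The state is a dict: "time_s": time; "qpos": joint angles; "joint_velocities": joint speeds; "effort": joint torques, N m; "tool_pos": TCP position; "tool_rot": TCP orientation; "force": force on the tool from outside, world axes, zero at the start; "wrist_torque": the same for the moment, N m; "grip_width": finger opening in m.
Only numpy, scipy, OpenCV 4.12 (cv2) and the standard library are available. Lean on these libraries where they do the work, as an engineer would, in place of code of your own. Each camera call takes 0.05 s, during which the arm holds its last target. There are 200 camera calls.

## Task

Put the long lid on the open tub of chestnuts where it stands, fully home, and let go of it. Then pick up the closed tub, keeping it level, and set it down gently, not dropped, on the closed tub of the same length, so that its four corner feet sit fully home in the recesses of the lid below. Leave that lower tub, the short tub, the short lid and the shears where they are.

Things in the scene. Friction and masses are not known exactly. Their poses are not given: they have to be found in the camera images.
- open_tub: Filled open tub, cream plastic, 110 (own x) x 64 mm (y), 72 high: straight walls 5 thick, gripped across the 64 mm, from z 19 to the rim at 72; below, four round feet, 14 across with domed ends, at x +-41, y +-18. Fixed chestnuts inside; top 9 mm of the 100 x 54 mouth free. 0.3-0.55 kg. Origin: centre, at the feet tips. z up; a half turn makes no difference.
- long_lid: Long grey lid, loose, right side up, 70 g: plate 106 (x) x 60 mm (y), z 8 to 16; grip rib on top 48 (x) x 12 (y), z 16 to 27; 4 recesses as on base_tub; below, 4 domed corner lugs 8 long that enter the tub's mouth with 2 play all round. Origin: centre, at the lug tips; half-turn symmetric. Just rests on the tub (rib lifts lid only); home, its origin is 64 mm above the tub's.
- base_tub: Closed tub, 110 (x) x 64 mm (y), like the filled one, with a like lid fixed on: plate top z 80, rib 48 x 12 from z 80 to 91, four square recesses 18 wide, 6 deep (floor z 74), at x +-41, y +-18: 2 mm play round each foot. A tub home on it has its origin 74 mm above this one's and clears the rib by 2. Loose, 0.8 kg. Origin: centre, at the feet tips; z up.
- short_lid: Bystander: short grey lid 74 by 60 mm, 27 mm high, same make, too short for the open tub; rib 22 mm long. Origin: centre, at the level of its lug tips.
- short_tub: Bystander: short closed tub 78 by 64 mm, 81 mm high to the top of its rib. Origin: centre of its underside.
- shears: Bystander: nut shears lying flat, steel blades (towards own +x) and black ring handles, about 150 by 60 mm, 11 mm high. Origin: 10 mm from the pivot towards the blades, at bench level.
There are look-alikes about, which are no part of the job. Leave any purple or yellow look-alike of the open_tub alone. What is shaped like the long_lid but green is not meant.

How it is judged (in metres and radians):
On the way, in this order (a step that is already met when the one before it is completed fails the run):
1. the open tub, standing on the bench, is closed with the long lid fully home and the lid is let go (x of long_lid in the frame of open_tub between -0.005 and 0.005 m and y of long_lid in the frame of open_tub between -0.005 and 0.005 m and z of long_lid in the frame of open_tub between 0.0615 and 0.0665 m and angle between the z axis of long_lid and the z axis of open_tub, either way round below 0.05 rad and angle between the x axis of long_lid and the x axis of open_tub, either way round below 0.15 rad and height (world z) of open_tub below 0.006 m and angle between open_tub's own z axis and vertical below 0.04 rad and contact force between the fingers and long_lid below 0.1 N), for 0.2 s.
2. the closed tub is lifted off the bench with its lid on (x of long_lid in the frame of open_tub between -0.005 and 0.005 m and y of long_lid in the frame of open_tub between -0.005 and 0.005 m and z of long_lid in the frame of open_tub between 0.0615 and 0.0665 m and angle between the z axis of long_lid and the z axis of open_tub, either way round below 0.05 rad and angle between the x axis of long_lid and the x axis of open_tub, either way round below 0.15 rad and height (world z) of open_tub above 0.05 m), for 0.1 s.
At the end, for the whole second after the job is handed in: The filled tub stands on the equal-length tub, feet home in its recesses (4 mm across, 2.5 mm in height, 0.1 rad yaw, 0.04 rad tilt), the long lid home on it (5 mm, height 2.5 mm, 0.15 rad); the lower tub stands upright on the bench; all released and at rest (x of long_lid in the frame of open_tub between -0.005 and 0.005 m and y of long_lid in the frame of open_tub between -0.005 and 0.005 m and z of long_lid in the frame of open_tub between 0.0615 and 0.0665 m and angle between the z axis of long_lid and the z axis of open_tub, either way round below 0.05 rad and angle between the x axis of long_lid and the x axis of open_tub, either way round below 0.15 rad and x of open_tub in the frame of base_tub between -0.004 and 0.004 m and y of open_tub in the frame of base_tub between -0.004 and 0.004 m and z of open_tub in the frame of base_tub between 0.0715 and 0.0765 m and angle between the x axis of open_tub and the x axis of base_tub, either way round below 0.1 rad and angle between open_tub's own z axis and vertical below 0.04 rad and linear speed of each of open_tub, base_tub, long_lid below 0.02 m/s and height (world z) of base_tub below 0.006 m and angle between base_tub's own z axis and vertical below 0.03 rad and contact force between the fingers and open_tub below 0.1 N and contact force between the fingers and long_lid below 0.1 N); the robot touches nothing.
It fails at once if the lower tub is shifted by more than 30 mm or tipped by more than 0.25 rad (distance of base_tub from where it was at the start of the episode above 0.03 m or angle between base_tub's own z axis and vertical above 0.25 rad).
It fails at once if the filled tub is tipped by more than 0.45 rad (angle between open_tub's own z axis and vertical above 0.45 rad).
It fails at once if the filled tub is dropped or rammed onto the lower one (faster than 0.3 m/s in the last 18 mm, or more than 80 N between them) (contact force between open_tub and base_tub above 80 N or (horizontal distance between open_tub and base_tub below 0.03 m and z of open_tub in the frame of base_tub between 0.06 and 0.092 m and linear speed of open_tub above 0.3 m/s)).
It fails at once if the short lid, the short tub or the shears are moved by more than 25 mm (distance of any of short_lid, short_tub, shears from where it was at the start of the episode above 0.025 m).
It also fails if it takes over 67 s, if anything falls off the work surface, if the arm or the gripper's body presses on something with over 40 N, if the wrist force passes 120 N, or if a joint passes its speed limit or range.

## Working session

There is one attempt and no reset: what is moved stays moved. The work goes in short steps, Python scripts to look and compute and a tool call to move; the robot and the scene stay as the last step left them, time stands still between calls to the robot, and variables do not carry over. Pictures are saved under pics/ and viewed, about 8 in all and at most 12, crops included, and the job is handed in when it is done.

Besides the shell and the picture viewer there is one more tool, called after "Emit:" as a command line: name --argument value ..., lists and objects as JSON in quotes. apply_moves: Moves the arm, as the interface text tells. Its arguments: {"type":"object","properties":{"targets":{"type":"array","items":{"type":"array"}},"hand":{"type":"number"},"squeeze":{"type":"number"}},"required":["targets"]}

```bash
mkdir -p pics
cat > h.py <<'E'
import numpy as np, cv2
from cell import env
from scipy.spatial.transform import Rotation as R
def T_tool(o):
    T=np.eye(4); T[:3,:3]=R.from_euler('xyz',np.array(o['tool_rot']),degrees=True).as_matrix(); T[:3,3]=o['tool_pos']; return T
def cam(name):
    o=env.get_obs(); p=env.read_camera(name)
    if name=='wrist': p['wfc']=T_tool(o)@np.array(p['mount'])
    else: p['wfc']=np.linalg.inv(np.array(p['camera_from_world']))
    return p
def unproj(p,uv,z):
    K=np.array(p['camera_matrix']);k=p['k1'];uv=np.atleast_2d(uv).astype(float)
    d=cv2.undistortPoints(uv.reshape(-1,1,2),K,np.array([k,0,0,0,0.])).reshape(-1,2)
    D=np.c_[d,np.ones(len(d))]@p['wfc'][:3,:3].T; c=p['wfc'][:3,3]
    return c+D*((z-c[2])/D[:,2])[:,None]
def proj(p,X):
    Xc=(np.atleast_2d(X)-p['wfc'][:3,3])@p['wfc'][:3,:3]
    s=Xc[:,:2]/Xc[:,2:]; s=s*(1+p['k1']*(s**2).sum(1,keepdims=True))
    K=np.array(p['camera_matrix']); return s@K[:2,:2].T+K[:2,2]
def save(p,f,sc=1,crop=None):
    im=p['image'][:,:,::-1]
    if crop: im=im[crop[1]:crop[3],crop[0]:crop[2]]
    cv2.imwrite('pics/'+f,cv2.resize(im,None,fx=sc,fy=sc,interpolation=cv2.INTER_CUBIC))
E
python3 - <<'E'
from h import *
o=env.get_obs();print(o)
for n in ('top','scene'):
    p=cam(n);save(p,n+'.png',1.5);print(n,p['wfc'].round(3).tolist(),p['k1'],np.array(p['camera_matrix']).round(1).tolist())
    for t in ('open_tub','long_lid','base_tub','short_lid','short_tub','shears'):
        for r in env.regions_of(p,t):
            m=r['region'];print(t,round(r['conf'],2),np.round(r['rect']),m.sum(),unproj(p,[np.argwhere(m).mean(0)[::-1]],0.05)[0].round(3),p['image'][m].mean(0).round())
E
```

```text
{'time_s': 0.0, 'qpos': array([67.38446148, 18.43757447, -4.016374  , 83.17615441,  1.29602689,
       78.53972398, -3.25997778]), 'joint_velocities': array([ 0.03115775, -0.00872312, -0.10189939, -0.06424997,  0.02696515,
       -0.01177503,  0.03665674]), 'effort': array([ 5.78646541e-04, -4.91289067e+01, -4.03133305e-01, -3.12529743e+01,
       -6.38213125e-02,  4.34953964e-02,  1.57193399e-04]), 'tool_pos': array([ 0.25812397, -0.59594293,  0.22146749]), 'tool_rot': array([-1.79891852e+02,  6.52728166e-03,  2.34263487e+01]), 'force': array([ 0.26120548, -1.23722721,  0.02187188]), 'wrist_torque': array([-0.02612902, -0.06243887, -0.02386601]), 'grip_width': 0.08710336437190325}
top [[-0.002, -0.99, 0.138, 0.404], [-1.0, 0.003, 0.008, 0.042], [-0.009, -0.138, -0.99, 1.238], [0.0, 0.0, 0.0, 1.0]] -0.051618269989038165 [[492.1, 0.0, 262.5], [0.0, 492.1, 192.9], [0.0, 0.0, 1.0]]
open_tub 0.88 [155. 261. 195. 314.] 1471 [0.345 0.261 0.05 ] [183. 148.   0.]
open_tub 0.66 [111. 123. 153. 170.] 1306 [0.683 0.379 0.05 ] [93. 36. 98.]
open_tub 0.59 [158. 183. 202. 234.] 1368 [0.536 0.253 0
[... 689 characters left out ...]
0]]
open_tub 0.84 [337. 195. 388. 232.] 1499 [0.347 0.262 0.05 ] [145. 118.   0.]
open_tub 0.57 [276. 219. 329. 273.] 1565 [0.538 0.254 0.05 ] [106.  79.  56.]
long_lid 0.74 [251. 118. 286. 147.] 530 [ 0.416 -0.101  0.05 ] [ 29. 111.  36.]
long_lid 0.55 [248. 154. 286. 194.] 658 [0.5   0.024 0.05 ] [93. 84. 74.]
base_tub 0.66 [192.  99. 232. 139.] 1109 [ 0.528 -0.245  0.05 ] [102.  90.  73.]
short_lid 0.55 [195. 181. 221. 206.] 547 [ 0.662 -0.002  0.05 ] [98. 87. 76.]
short_tub 0.67 [121. 128. 157. 157.] 808 [ 0.758 -0.263  0.05 ] [104.  91.  73.]
shears 0.83 [188. 263. 254. 296.] 658 [0.729 0.244 0.05 ] [80. 64. 51.]
shears 0.36 [193. 180. 219. 205.] 490 [ 0.662 -0.002  0.05 ] [97. 87. 77.]
```

View pics/top.png

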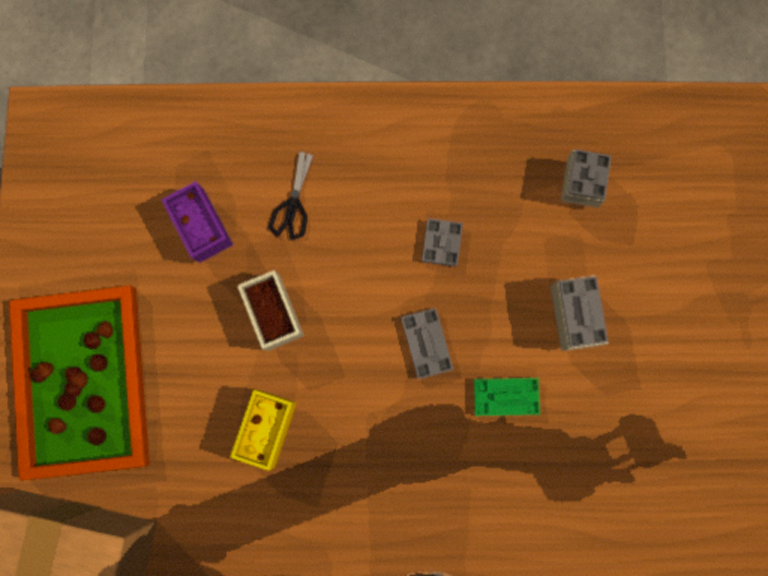

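```bash
cat >> h.py <<'E'
from scipy.optimize import minimize
from scipy.spatial import ConvexHull
def box(x,y,z0,z1,cx=0,cy=0):
    return np.array([[cx+sx*x/2,cy+sy*y/2,z] for sx in(-1,1) for sy in(-1,1) for z in(z0,z1)])/1000
SH={'open_tub':[box(110,64,19,72),box(96,50,3,19)],'base_tub':[box(110,64,19,72),box(106,60,72,80),box(48,12,80,91),box(96,50,3,19)],'long_lid':[box(106,60,8,16),box(48,12,16,27),box(92,50,2,8)]}
def render(p,name,x,z):
    c,s=np.cos(x[2]),np.sin(x[2]);M=np.array([[c,-s,0],[s,c,0],[0,0,1]])
    a=np.zeros((384*2,512*2),np.uint8)
    for B in SH[name]:
        uv=proj(p,B@M.T+[x[0],x[1],z]); h=cv2.convexHull((uv*2*16+8*2).astype(np.int32))
        cv2.fillConvexPoly(a,h,1,shift=4)
    return cv2.resize(a.astype(np.float32),(512,384),interpolation=cv2.INTER_AREA)
def fit(views,name,x0,z):
    "views: list of (picture, mask); maximise silhouette IoU over x,y,yaw"
    def cost(q):
        x=[q[0]/100,q[1]/100,q[2]]; t=0
        for p,m in views:
            r=render(p,name,x,z); t-=np.minimum(r,m).sum()/np.maximum(r,m).sum()
        return t/len(views)
    best=None
    for yw in np.deg2rad(np.arange(-90,90,22.5)):
        q=[x0[0]*100,x0[1]*100,yw]
        s=minimize(cost,q,method='Nelder-Mead',options=dict(initial_simplex=[q,[q[0]+1.5,q[1],yw],[q[0],q[1]+1.5,yw],[q[0],q[1],yw+.25]],xatol=1e-3,fatol=1e-4))
        if best is None or s.fun<best.fun: best=s
    return np.r_[best.x[:2]*10,np.rad2deg(best.x[2])],best.fun
def find(p,t,near,z=.05):
    L=[r for r in env.regions_of(p,t)]
    L=[r for r in L if np.hypot(*(unproj(p,[np.argwhere(r['region']).mean(0)[::-1]],z)[0][:2]-near))<.06]
    return L[0]['region'].astype(np.float32) if L else None
E
python3 - <<'E'
from h import *
P=[cam('top'),cam('scene')]
for t,n in (('open_tub',(.53,.25)),('long_lid',(.48,.0)),('base_tub',(.53,-.247))):
    z=0
    v=[(p,find(p,t,np.array(n),0.02 if 'lid' in t else .05)) for p in P]; v=[a for a in v if a[1] is not None]
    for w in [v]+[[a] for a in v]:
        print(t,len(w),fit(w,t,n,z))
E
```

```text
open_tub 1 (array([ 535.70064018,  252.21335382, -157.95688927]), np.float64(-0.961346447467804))
open_tub 1 (array([ 535.70064018,  252.21335382, -157.95688927]), np.float64(-0.961346447467804))
long_lid 2 (array([485.22090408,  -1.9028927 ,  15.74869689]), np.float64(-0.9260033369064331))
long_lid 1 (array([ 485.18350685,   -1.44900833, -163.13324273]), np.float64(-0.9445095062255859))
long_lid 1 (array([ 484.2269965 ,   -3.51111782, -164.3289776 ]), np.float64(-0.9217171669006348))
base_tub 2 (array([ 529.09063715, -246.43686545,    7.57976282]), np.float64(-0.9293540120124817))
base_tub 1 (array([ 530.35312165, -246.41043343,    7.74465979]), np.float64(-0.9679179787635803))
base_tub 1 (array([ 526.11080485, -248.65843687,    7.40730104]), np.float64(-0.9346669316291809))
```

The cream tub is at about (268,310) in the enlarged top view, the grey long lid at (427,343) and base_tub at (580,313). The green, yellow and purple look-alikes are clear to tell apart. I'll move over base_tub for a wrist view, then on to the lid.

Emit:
apply_moves --targets '[[[35,45,10],[0,0,-0.04]],[[70,88,20],[0,0,-0.08]],[[104,132,30],[0,0,-0.12]],[[138,176,40],[0,0,-0.16]],[[172,220,50],[0,0,-0.2]],[[206,264,60],[0,0,-0.24]],[[240,308,60],[0,0,-0.274]],[[240,308,60],[0,0,-0.274]]]' --hand 87

```text
time_s: 1.9
tool_pos: [0.4998, -0.2862, 0.2834]
tool_rot: [180.0, -0.1, 7.7]
force: [-0.1, -0.2, 0.0]
grip_width: 0.0866
```

Run:
```python
from h import *
o=env.get_obs();print(o['tool_pos'],o['tool_rot'],o['time_s'],o['qpos'])
p=cam('wrist');save(p,'w1.png',1.2)
print(np.array(p['mount']).round(3).tolist(),np.array(p['camera_matrix']).round(1).tolist(),p['k1'])
m=find(p,'base_tub',np.array([.53,-.247]),.08)
if m is not None: print(m.sum(),fit([(p,m)],'base_tub',(.53,-.247),0))
```

```text
[ 0.49980161 -0.28615658  0.28342005] [ 1.79957600e+02 -6.76272661e-02  7.73965980e+00] 1.9 [ 42.36926226   8.82045793 -17.15952959  88.1962052    2.60932191
  83.29719267 -57.16057468]
[[-0.001, -0.96, -0.28, 0.078], [1.0, -0.001, 0.001, 0.0], [-0.001, -0.28, 0.96, -0.162], [0.0, 0.0, 0.0, 1.0]] [[301.8, 0.0, 258.3], [0.0, 301.8, 190.4], [0.0, 0.0, 1.0]] -0.051958175938592366
4740.0 (array([ 530.37885579, -247.07279663,    7.81935137]), np.float64(-0.9782710671424866))
```

View pics/w1.png

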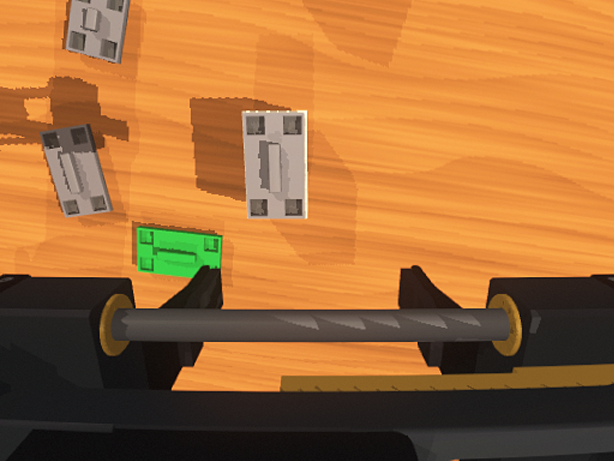

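w1: base_tub is at about (275,165), with the green lid at (178,250) and the grey long lid at (75,170). The base pose agrees to within 1 mm between the cameras. Now to the lid.

Emit:
apply_moves --targets '[[[-7,40,-10],[0,0,0.02]],[[-15,80,-20],[0,0,0.04]],[[-22,120,-30],[0,0,0.06]],[[-30,160,-45],[0,0,0.08]],[[-37,200,-60],[0,0,0.1]],[[-45,240,-70],[0,0,0.12]],[[-53,273,-80],[0,0,0.145]],[[-53,273,-80],[0,0,0.145]]]' --hand 40

```text
time_s: 2.8
tool_pos: [0.4436, -0.0109, 0.2017]
tool_rot: [-179.9, 0.1, 16.5]
force: [0.3, -0.8, 0.4]
grip_width: 0.0412
```

Run:
```python
from h import *
o=env.get_obs();print(o['tool_pos'],o['tool_rot'],o['time_s'])
p=cam('wrist');save(p,'w2.png',1.2)
m=find(p,'long_lid',np.array([.485,-.002]),.02)
print(m.sum(),fit([(p,m)],'long_lid',(.485,-.002),0))
```

```text
[ 0.44360359 -0.01090148  0.20165923] [-1.79945011e+02  1.02438308e-01  1.64809744e+01] 2.8
4941.0 (array([484.98908648,  -1.55314653,  15.39417143]), np.float64(-0.9795137047767639))
```

View pics/w2.png

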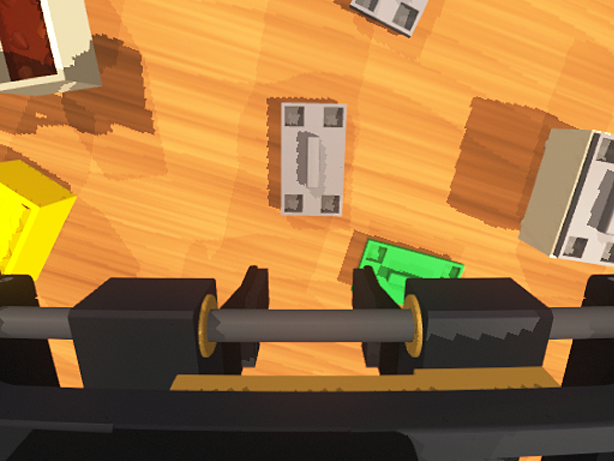

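w2: the lid is central at (313,160), and the silhouette fit gives (485.0,-1.6) at 15.4°. I'll descend in two stages.

Emit:
apply_moves --targets '[[[20,5,-40],[0,0,-0.01]],[[41,9,-80],[0,0,-0.019]],[[41.4,9.3,-120],[0,0,-0.019]],[[41.4,9.3,-150],[0,0,-0.019]],[[41.4,9.3,-160],[0,0,-0.019]],[[41.4,9.3,-160],[0,0,-0.019]],[[41.4,9.3,-160],[0,0,-0.019]]]'

```text
time_s: 3.6
tool_pos: [0.4882, -0.007, 0.044]
tool_rot: [179.9, -0.1, 14.9]
force: [0.3, -0.1, -0.1]
grip_width: 0.0399
```

Run:
```python
from h import *
for i in range(3):
    p=cam('wrist');o=env.get_obs();print(o['tool_pos'],o['tool_rot'],o['time_s'])
m=find(p,'long_lid',np.array([.485,-.002]),.02)
if m is not None: print(m.sum(),fit([(p,m)],'long_lid',(.485,-.002),0))
```

```text
[ 0.48849517 -0.00680582  0.04442547] [ 1.79913291e+02 -1.72536750e-01  1.48857055e+01] 3.65
[ 0.48852795 -0.00667721  0.04454465] [179.89948644  -0.18929976  14.90023199] 3.7
[ 0.48831506 -0.00654177  0.04440864] [ 1.79899921e+02 -1.76689543e-01  1.49170844e+01] 3.75
10059.0 (array([ 485.400296  ,   -1.39865928, -164.59877529]), np.float64(-0.7619989514350891))
```

Emit:
apply_moves --targets '[[[-3.3,5,0],[0,0,0.009]],[[-3.3,5,-10],[0,0,0.009]],[[-3.3,5,-20],[0,0,0.009]],[[-3.3,5,-26],[0,0,0.009]],[[-3.3,5,-26],[0,0,0.009]],[[-3.3,5,-26],[0,0,0.009]]]'

```text
time_s: 4.4
tool_pos: [0.4828, -0.0012, 0.0162]
tool_rot: [-180.0, 0.1, 15.5]
force: [-2.2, 0.7, 5.0]
grip_width: 0.0403
```

Emit:
apply_moves --targets '[[[0,0,0],[0,0,0]],[[0,0,0],[0,0,0]],[[0,0,0],[0,0,0]],[[0,0,0],[0,0,0]],[[0,0,0],[0,0,0]]]' --hand 0 --squeeze 20

```text
time_s: 4.9
tool_pos: [0.4833, -0.0012, 0.0164]
tool_rot: [-180.0, 0.0, 15.5]
force: [0.2, -0.0, 0.4]
grip_width: 0.012
```

Emit:
apply_moves --targets '[[[0,0,15],[0,0,0]],[[0,5,45],[0,0,0]],[[-4,30,80],[0,0,0.01]],[[-10,65,110],[0,0,0.03]],[[-16,100,140],[0,0,0.05]],[[-22,140,165],[0,0,0.07]],[[-29,180,185],[0,0,0.09]],[[-36,218,204],[0,0,0.113]]]'

```text
time_s: 5.7
tool_pos: [0.4467, 0.2184, 0.2214]
tool_rot: [180.0, -0.0, 22.0]
force: [1.1, 0.5, -1.3]
grip_width: 0.0121
```

Emit:
apply_moves --targets '[[[0,0,0],[0,0,0]],[[0,0,0],[0,0,0]],[[0,0,0],[0,0,0]]]'

```text
time_s: 6.0
tool_pos: [0.4473, 0.2154, 0.2196]
tool_rot: [180.0, 0.1, 21.8]
force: [0.1, -0.1, -1.3]
grip_width: 0.0116
```

Run:
```python
from h import *
p=cam('wrist');save(p,'w3.png',1.2)
o=env.get_obs();print(o['tool_pos'],o['tool_rot'],o['time_s'],o['grip_width'])
for n,p in (('wrist',p),('top',cam('top'))):
    m=find(p,'open_tub',np.array([.536,.252]),.05)
    if m is not None: print(n,m.sum(),fit([(p,m)],'open_tub',(.535,.252),0))
    for r in env.regions_of(p,'long_lid'): print(r['conf'],r['rect'])
```

```text
[0.44738635 0.21508424 0.21951312] [1.79974391e+02 1.18256677e-01 2.17990446e+01] 6.05 0.012027128747357832
wrist 7944.0 (array([536.24175729, 253.28874643,  22.96140605]), np.float64(-0.9801744818687439))
0.89 [204.0, 141.3, 311.8, 310.8]
0.8 [423.3, 285.4, 476.0, 307.5]
top 928.0 (array([537.9475266 , 252.40449169,  23.80581513]), np.float64(-0.6500706076622009))
0.82 [317.5, 253.6, 361.4, 277.1]
0.58 [187.4, 248.5, 206.7, 260.8]
```

View pics/w3.png

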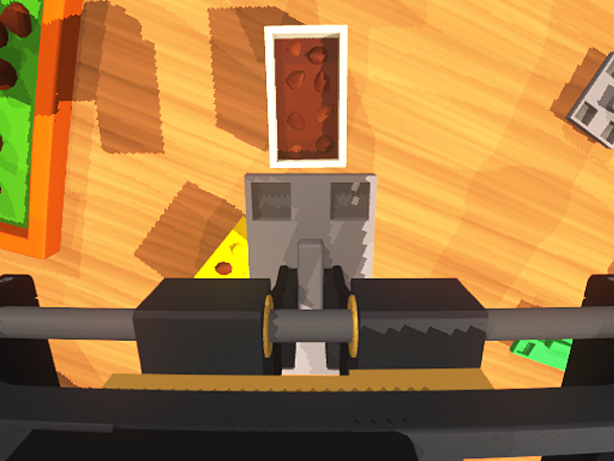

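w3: the open tub's rim corners are at about (265,27),(346,25),(347,166),(271,168). The front edge of the held lid runs from (246,174) to (378,173). I'll check the tub pose and the in-hand offset from these corners.

Run:
```python
from h import *
p=cam('wrist');o=env.get_obs();print(o['tool_pos'],o['tool_rot'])
g=cv2.cvtColor(p['image'],cv2.COLOR_RGB2GRAY)
def ref(c): return cv2.cornerSubPix(g,(np.array(c,np.float32)/1.2).reshape(-1,1,2),(4,4),(-1,-1),(3,30,.01)).reshape(-1,2)
T=ref([(265,27),(346,25),(347,166),(271,168)]);X=unproj(p,T,.072)[:,:2];print((T*1.2).round(1).tolist(),X.round(4).tolist(),X.mean(0),np.linalg.norm(X-np.roll(X,1,0),axis=1))
d=X[0]+X[1]-X[2]-X[3];print('yaw',np.rad2deg(np.arctan2(d[1],d[0])))
L=ref([(246,174),(378,173)])
for z in (0,.001): 
    Y=unproj(p,L,o['tool_pos'][2]+z);W=(Y-o['tool_pos'])@T_tool(o)[:3,:3];print((L*1.2).round(1).tolist(),W.round(4).tolist(),np.linalg.norm(Y[0]-Y[1]))
# lid plate fit in tool frame by back proj edges
print(proj(p,o['tool_pos']+np.array([[53,30,0],[53,-30,0],[53,0,0]])/1000@T_tool(o)[:3,:3].T)*1.2)
```

```text
[0.44754555 0.21624373 0.22033677] [1.79998685e+02 2.89974723e-02 2.18712316e+01]
[[264.70001220703125, 27.0], [347.70001220703125, 25.600000381469727], [344.70001220703125, 170.10000610351562], [273.20001220703125, 172.10000610351562]] [[0.5742, 0.3037], [0.5991, 0.2441], [0.4947, 0.2021], [0.4704, 0.2581]] [0.53459454 0.25200189] [0.11332866 0.0646155  0.11252714 0.06105094]
yaw 22.846358388236027
[[244.8000030517578, 173.10000610351562], [376.0, 174.6999969482422]] [[0.0559, -0.0281, -0.0], [0.0551, 0.0305, -0.0]] 0.05862564039699695
[[244.8000030517578, 173.10000610351562], [376.0, 174.6999969482422]] [[0.056, -0.0279, -0.001], [0.0552, 0.0303, -0.001]] 0.05826291120629318
[[374.6812781  179.35174067]
 [240.90416851 179.52177582]
 [307.78904041 179.34922426]]
```

Emit:
apply_moves --targets '[[[30,12,0],[0,0,0.005]],[[60,25,0],[0,0,0.01]],[[86.6,36.4,-20],[0,0,0.016]],[[86.6,36.4,-60],[0,0,0.016]],[[86.6,36.4,-100],[0,0,0.016]],[[86.6,36.4,-120],[0,0,0.016]],[[86.6,36.4,-120],[0,0,0.016]],[[86.6,36.4,-120],[0,0,0.016]]]'

```text
time_s: 7.15
tool_pos: [0.5344, 0.2534, 0.101]
tool_rot: [-180.0, -0.0, 22.8]
force: [0.3, -0.1, -0.6]
grip_width: 0.0116
```

Run:
```python
from h import *
p=cam('scene')
q=[]
for i in range(5):
    o=env.get_obs();q.append(np.r_[o['tool_pos']*1000,o['tool_rot'][2]]);
    if i<4: w=cam('wrist')
print(np.array(q).round(1))
save(p,'s4.png',4,(240,160,370,290));
```

```text
[[535.  253.7 102.1  22.8]
 [535.3 253.9 102.5  22.8]
 [535.3 253.9 102.6  22.8]
 [535.2 253.8 102.5  22.8]
 [535.  253.6 102.2  22.8]]
```

View pics/s4.png

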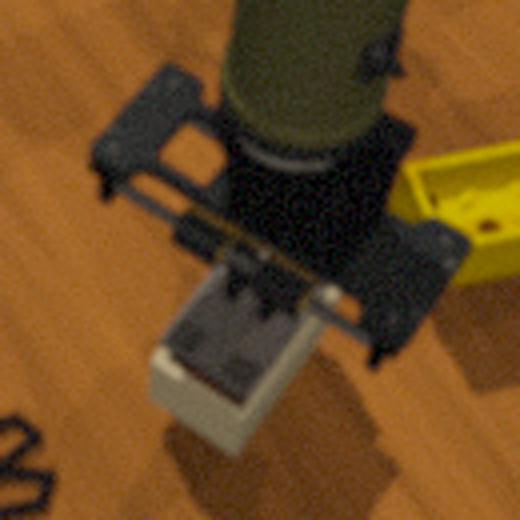

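s4: the lid hovers over the cream tub, aligned with it. I'll apply a small correction and lower gently.

Emit:
apply_moves --targets '[[[-0.6,-1,0],[0,0,0]],[[-0.6,-1,-4],[0,0,0]],[[-0.6,-1,-8],[0,0,0]],[[-0.6,-1,-12],[0,0,0]],[[-0.6,-1,-15],[0,0,0]],[[-0.6,-1,-17],[0,0,0]],[[-0.6,-1,-17],[0,0,0]]]'

```text
time_s: 8.1
tool_pos: [0.5332, 0.2521, 0.0831]
tool_rot: [-180.0, 0.0, 22.9]
force: [-0.0, -0.1, -0.9]
grip_width: 0.012
```

Emit:
apply_moves --targets '[[[0,0,-1],[0,0,0]],[[0,0,-2],[0,0,0]],[[0,0,-3],[0,0,0]],[[0,0,-3],[0,0,0]]]'

```text
time_s: 8.5
tool_pos: [0.5334, 0.2522, 0.0805]
tool_rot: [180.0, 0.0, 22.9]
force: [0.4, 0.2, -0.1]
grip_width: 0.0116
```

Force has gone from -0.9 to -0.1, so the lid's weight is now carried by the tub. I'll push slightly more, then open.

Emit:
apply_moves --targets '[[[0,0,-1],[0,0,0]],[[0,0,-1],[0,0,0]],[[0,0,-1],[0,0,0]]]'

```text
time_s: 8.8
tool_pos: [0.5336, 0.2524, 0.0802]
tool_rot: [180.0, -0.0, 22.9]
force: [-2.0, -1.9, 5.3]
grip_width: 0.0118
```

Emit:
apply_moves --targets '[[[0,0,0],[0,0,0]],[[0,0,1],[0,0,0]],[[0,0,1],[0,0,0]],[[0,0,1],[0,0,0]]]' --hand 40

```text
time_s: 9.2
tool_pos: [0.5335, 0.2521, 0.0803]
tool_rot: [180.0, 0.0, 22.8]
force: [-0.4, -0.4, 0.5]
grip_width: 0.0349
```

Emit:
apply_moves --targets '[[[0,0,20],[0,0,0]],[[-10,-4,60],[0,0,0]],[[-30,-12,100],[0,0,0]],[[-50,-20,130],[0,0,0]],[[-55,-23,135],[0,0,0]],[[-55,-23,135],[0,0,0]],[[-55,-23,135],[0,0,0]]]' --hand 87

```text
time_s: 9.9
tool_pos: [0.4785, 0.2286, 0.2143]
tool_rot: [180.0, 0.1, 22.8]
force: [-0.0, -0.4, -0.3]
grip_width: 0.0846
```

```bash
cat >> h.py <<'E'
def poses(n=5):
    q=[];P=[]
    for i in range(n):
        P.append(cam('wrist'));o=env.get_obs();q.append(np.r_[o['tool_pos']*1000,o['tool_rot']])
    q=np.array(q);q[:,3]%=360;return P,q.mean(0).round(2)
E
python3 - <<'E'
from h import *
P,q=poses();p=P[-1];print(q,env.get_obs()['time_s'])
save(p,'w5.png',1.2)
SH['closed']=SH['base_tub']
for t in('base_tub','open_tub'):
    m=find(p,t,np.array([.536,.252]),.07)
    if m is not None: print(t,m.sum(),fit([(p,m)],'base_tub',(.535,.252),0))
m=find(p,'long_lid',np.array([.536,.252]),.08)
if m is not None: print(m.sum(),fit([(p,m)],'long_lid',(.535,.252),.064))
E
```

```text
[4.7825e+02 2.2896e+02 2.1403e+02 1.8005e+02 1.4000e-01 2.2840e+01] 10.15
open_tub 169.0 (array([635.41078014, 297.52362788,  26.13583338]), np.float64(-0.02697649598121643))
6891.0 (array([ 535.34859252,  252.16574041, -157.21363209]), np.float64(-0.9635618925094604))
```

View pics/w5.png

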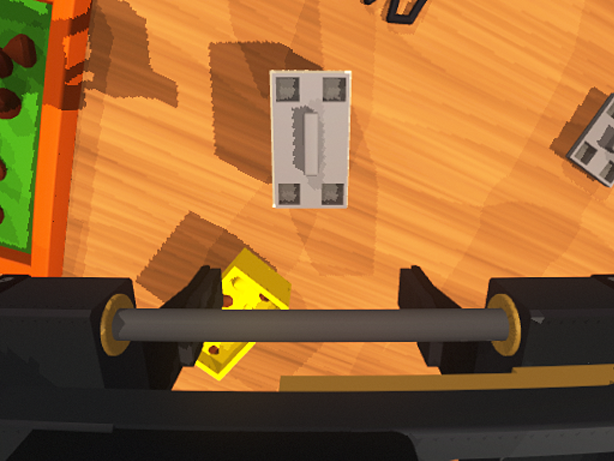

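w5: the lid sits flush at (310,139) with a thin, even rim showing all round, and the fit gives (535.3,252.2) at 22.8°. Next is gripping the tub.

Emit:
apply_moves --targets '[[[28,12,0],[0,0,0]],[[57.2,23.4,-20],[0,0,0]],[[57.2,23.4,-60],[0,0,0]],[[57.2,23.4,-100],[0,0,0]],[[57.2,23.4,-130],[0,0,0]],[[57.2,23.4,-155],[0,0,0]],[[57.2,23.4,-175],[0,0,0]],[[57.2,23.4,-182],[0,0,0]]]' --hand 87

```text
time_s: 11.1
tool_pos: [0.5341, 0.2518, 0.031]
tool_rot: [-180.0, 0.2, 22.9]
force: [0.4, -0.6, -0.0]
grip_width: 0.0871
```

Run:
```python
from h import *
P,q=poses(4);o=env.get_obs();print(q,o['force'],o['time_s'],o['grip_width'])
```

```text
[5.3536e+02 2.5259e+02 3.3030e+01 1.8002e+02 7.0000e-02 2.2850e+01] [ 0.04002217  0.50344577 -0.20109374] 11.3 0.08740567309246257
```

Emit:
apply_moves --targets '[[[0,0,0],[0,0,0]],[[0,0,0],[0,0,0]],[[0,0,0],[0,0,0]],[[0,0,0],[0,0,0]],[[0,0,0],[0,0,0]]]' --hand 50 --squeeze 40

```text
time_s: 11.8
tool_pos: [0.5358, 0.2534, 0.0342]
tool_rot: [-180.0, -0.1, 22.9]
force: [-0.4, 1.0, 2.9]
grip_width: 0.0642
```

Emit:
apply_moves --targets '[[[0,0,5],[0,0,0]],[[0,0,15],[0,0,0]],[[0,0,30],[0,0,0]],[[0,0,50],[0,0,0]],[[0,0,70],[0,0,0]],[[0,0,90],[0,0,0]],[[0,0,110],[0,0,0]],[[0,0,120],[0,0,0]]]'

```text
time_s: 12.6
tool_pos: [0.5365, 0.2532, 0.1564]
tool_rot: [180.0, -0.2, 22.9]
force: [0.1, 1.4, -5.3]
grip_width: 0.0638
```

Run:
```python
from h import *
P,q=poses(4);o=env.get_obs();print(q,o['force'],o['wrist_torque'],o['time_s'],o['grip_width'],o['qpos'])
```

```text
[ 5.3622e+02  2.5287e+02  1.5507e+02  1.7997e+02 -1.2000e-01  2.2840e+01] [-0.17562562 -0.03859313 -5.64210021] [ 0.00100979  0.06846798 -0.05952366] 12.8 0.06388997736862395 [  10.1112419    19.52217491  -45.75460183   95.57327029   14.66574147
   71.1713126  -105.94711312]
```

Emit:
apply_moves --targets '[[[-2,-10,8],[0,0,-0.005]],[[-5,-28,20],[0,0,-0.015]],[[-10,-55,35],[0,0,-0.03]],[[-16,-88,50],[0,0,-0.045]],[[-22,-122,62],[0,0,-0.06]],[[-29,-156,70],[0,0,-0.08]],[[-35,-190,75],[0,0,-0.1]],[[-42,-224,75],[0,0,-0.115]]]'

```text
time_s: 13.6
tool_pos: [0.493, 0.0268, 0.2291]
tool_rot: [180.0, -0.0, 16.2]
force: [0.7, -0.7, -4.9]
grip_width: 0.0641
```

Emit:
apply_moves --targets '[[[-7,-34,0],[0,0,-0.018]],[[-14,-70,0],[0,0,-0.037]],[[-20,-105,0],[0,0,-0.055]],[[-27,-140,0],[0,0,-0.074]],[[-34,-175,0],[0,0,-0.092]],[[-41,-210,0],[0,0,-0.111]],[[-46,-238,0],[0,0,-0.127]],[[-50,-260,0],[0,0,-0.138]]]'

```text
time_s: 14.4
tool_pos: [0.442, -0.2336, 0.2281]
tool_rot: [-180.0, 0.1, 8.2]
force: [0.4, 0.7, -5.7]
grip_width: 0.0638
```

Emit:
apply_moves --targets '[[[-2,-14,0],[0,0,-0.007]],[[-3,-24,0],[0,0,-0.009]],[[-3,-28,0],[0,0,-0.0095]],[[-3,-28,0],[0,0,-0.0095]],[[-3,-28,0],[0,0,-0.0095]],[[-3,-28,0],[0,0,-0.0095]],[[-3,-28,0],[0,0,-0.0095]]]'

```text
time_s: 15.1
tool_pos: [0.441, -0.2586, 0.2287]
tool_rot: [180.0, -0.0, 7.9]
force: [-0.6, -0.3, -5.4]
grip_width: 0.0636
```

Run:
```python
from h import *
P,q=poses(6);o=env.get_obs();print(q,o['force'],o['time_s'],o['grip_width'])
save(P[-1],'w6.png',1.2)
for p in P[-3:]:
    p['wfc']=P[-1]['wfc']
    m=find(p,'base_tub',np.array([.53,-.247]),.08)
    if m is not None: print(m.sum(),fit([(p,m)],'base_tub',(.53,-.247),0))
```

```text
[ 440.75 -259.09  228.64  179.99    0.      7.84] [-0.24476062  0.82081669 -6.48617425] 15.4 0.06375358881337535
6965.0 (array([ 530.02801619, -247.01614143,    8.51704668]), np.float64(-0.9501639604568481))
7067.0 (array([ 530.2133505 , -246.89355825,    7.96360853]), np.float64(-0.9648486971855164))
7113.0 (array([ 531.17654936, -246.86897367,    7.91562014]), np.float64(-0.9661849141120911))
```

View pics/w6.png

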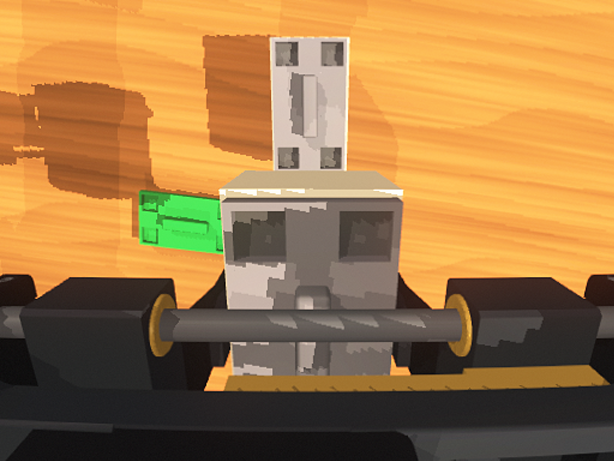

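w6: base_tub is in full view at (310,103). The front rim of the held tub runs from about (220,197) to (403,193). I'll check the in-hand offset of the tub.

```bash
python3 - <<'E'
from h import *
P,q=poses(2);p=P[-1];o=env.get_obs()
g=cv2.cvtColor(p['image'],cv2.COLOR_RGB2GRAY)
M=np.eye(4);M[:3,:3]=R.from_euler('xyz',q[3:],degrees=True).as_matrix();M[:3,3]=q[:3]/1000;p['wfc']=M@np.array(p['mount'])
A=M[:3,:3]
def W(X): return ((X-M[:3,3])@A*1000).round(1).tolist()
def ref(c): return cv2.cornerSubPix(g,(np.array(c,np.float32)/1.2).reshape(-1,1,2),(3,3),(-1,-1),(3,30,.01)).reshape(-1,2)
L=ref([(220,197),(403,193)]);print((L*1.2).round(1).tolist(),W(unproj(p,L,M[2,3]+.040)))
L=ref([(225,206),(401,203)]);print('plate',(L*1.2).round(1).tolist(),W(unproj(p,L,M[2,3]+.048)))
L=ref([(270,38),(350,37)]);print('base far plate',(L*1.2).round(1).tolist(),W(unproj(p,L,.080)))
print('expected rim front',proj(p,M[:3,3]+np.array([[55,-32,-40],[55,32,-40],[53,-30,-48],[53,30,-48]])/1000@A.T)*1.2)
E
python3 - <<'E'
import cv2
im=cv2.imread('pics/w6.png');cv2.imwrite('pics/w6c.png',cv2.resize(im[150:260,200:420],None,fx=3.5,fy=3.5,interpolation=cv2.INTER_CUBIC))
E
```

```text
[[220.0, 197.0], [403.0, 193.0]] [[53.2, -30.3, -40.0], [54.6, 32.4, -40.0]]
plate [[225.0, 206.0], [402.29998779296875, 200.89999389648438]] [[51.9, -26.8, -48.0], [53.5, 30.2, -48.0]]
base far plate [[269.5, 34.79999923706055], [347.5, 35.900001525878906]] [[144.9, -30.8, 148.6], [144.1, 30.2, 148.6]]
expected rim front [[214.64444201 191.951856  ]
 [402.00887672 191.76189055]
 [215.02270081 202.62999087]
 [401.50488237 202.43758183]]
```

View pics/w6c.png

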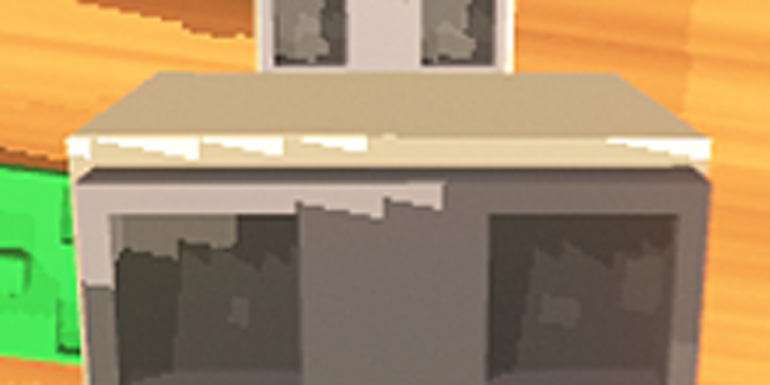

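The crop shows the held tub's rim about 1 mm to tool +y of the ideal spot. The held lid had the same bias, so it comes from the camera mount. I'll correct the base estimate by about 0.6–1 mm towards the top camera's value and move over the base.

Emit:
apply_moves --targets '[[[15,2,0],[0,0,0]],[[40,6,0],[0,0,0]],[[65,9,-5],[0,0,0]],[[82,12,-20],[0,0,0]],[[89.2,12.7,-45],[0,0,0.001]],[[89.2,12.7,-70],[0,0,0.001]],[[89.2,12.7,-90],[0,0,0.001]],[[89.2,12.7,-94],[0,0,0.001]]]'

```text
time_s: 16.45
tool_pos: [0.5288, -0.2455, 0.1314]
tool_rot: [-179.8, 0.2, 7.9]
force: [-1.0, 0.0, -5.3]
grip_width: 0.064
```

Run:
```python
from h import *
P,q=poses(8);o=env.get_obs();print(q,o['force'],o['time_s'],o['grip_width'])
for n in('scene','top'):
    p=cam(n)
    if n=='scene': save(p,'s7.png',6,(170,60,270,160))
```

```text
[ 5.3061e+02 -2.4672e+02  1.3523e+02  1.7997e+02 -6.0000e-02  7.8700e+00] [-0.19416135  0.40374748 -5.76332683] 16.85 0.06369929898820988
```

View pics/s7.png

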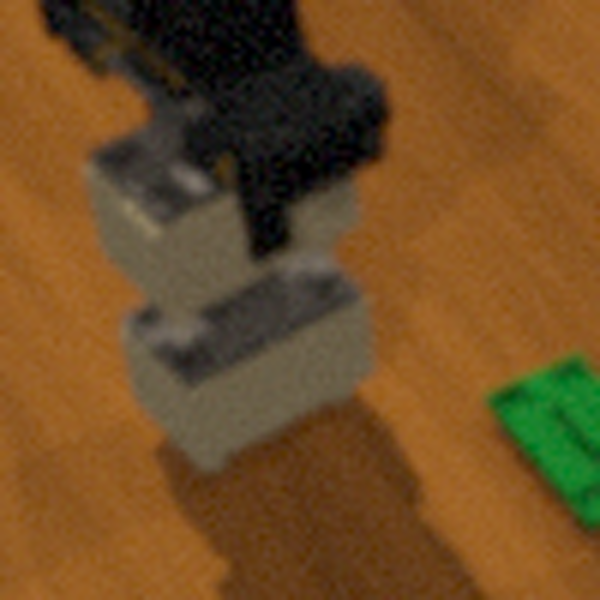

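s7: the held tub is over the base, level and aligned. I'll descend slowly.

Emit:
apply_moves --targets '[[[-0.4,0.2,-4],[0,0,0]],[[-0.4,0.2,-8],[0,0,0]],[[-0.4,0.2,-12],[0,0,0]],[[-0.4,0.2,-15],[0,0,0]],[[-0.4,0.2,-18],[0,0,0]],[[-0.4,0.2,-20],[0,0,0]],[[-0.4,0.2,-22],[0,0,0]],[[-0.4,0.2,-22],[0,0,0]]]'

```text
time_s: 17.75
tool_pos: [0.5293, -0.2464, 0.1123]
tool_rot: [-180.0, 0.0, 7.9]
force: [0.7, 0.0, -5.0]
grip_width: 0.0638
```

Emit:
apply_moves --targets '[[[0,0,-1],[0,0,0]],[[0,0,-2],[0,0,0]],[[0,0,-3],[0,0,0]],[[0,0,-3],[0,0,0]]]'

```text
time_s: 18.15
tool_pos: [0.5294, -0.2464, 0.1094]
tool_rot: [-180.0, 0.0, 7.9]
force: [0.3, -0.5, -5.2]
grip_width: 0.0637
```

Emit:
apply_moves --targets '[[[0,0,-0.7],[0,0,0]],[[0,0,-1.4],[0,0,0]],[[0,0,-2],[0,0,0]],[[0,0,-2],[0,0,0]]]'

```text
time_s: 18.55
tool_pos: [0.5296, -0.2466, 0.108]
tool_rot: [180.0, -0.0, 7.9]
force: [-1.4, 0.2, -2.1]
grip_width: 0.0634
```

Emit:
apply_moves --targets '[[[0,0,-0.5],[0,0,0]],[[0,0,-1],[0,0,0]],[[0,0,-1],[0,0,0]]]'

```text
time_s: 18.85
tool_pos: [0.5298, -0.2467, 0.1077]
tool_rot: [179.9, -0.0, 7.9]
force: [-3.4, 0.8, 5.8]
grip_width: 0.0638
```

Contact came at TCP z 107.7 against 33–34 when gripped on the bench, a difference of about 74 mm, so it's home. Releasing.

Emit:
apply_moves --targets '[[[0,0,0.5],[0,0,0]],[[0,0,0.5],[0,0,0]]]'

```text
time_s: 19.05
tool_pos: [0.5297, -0.2467, 0.1077]
tool_rot: [180.0, -0.0, 7.9]
force: [-2.9, 0.8, 4.9]
grip_width: 0.0639
```

Emit:
apply_moves --targets '[[[0,0,0],[0,0,0]],[[0,0,0],[0,0,0]],[[0,0,0],[0,0,0]],[[0,0,0],[0,0,0]],[[0,0,0],[0,0,0]]]' --hand 87

```text
time_s: 19.55
tool_pos: [0.5295, -0.2464, 0.1069]
tool_rot: [-180.0, 0.0, 7.9]
force: [0.2, -0.4, -1.2]
grip_width: 0.0862
```

Emit:
apply_moves --targets '[[[0,0,10],[0,0,0]],[[0,0,30],[0,0,0]],[[0,0,60],[0,0,0]],[[0,0,100],[0,0,0]],[[-30,-4,130],[0,0,0]],[[-70,-9,140],[0,0,0]],[[-80,-10,140],[0,0,0]],[[-80,-10,140],[0,0,0]]]'

```text
time_s: 20.35
tool_pos: [0.4484, -0.2574, 0.2482]
tool_rot: [179.9, -0.0, 7.7]
force: [0.3, -1.0, -0.4]
grip_width: 0.0868
```

Run:
```python
from h import *
P,q=poses(6);o=env.get_obs();print(q,o['force'],o['time_s'],o['grip_width'])
p=P[-1];s=cam('scene')
for n in('long_lid','base_tub'):
    for r in env.regions_of(p,n):
        m=r['region'].astype(np.float32);print(n,r['conf'],r['rect'],m.sum())
        if n=='long_lid': print(fit([(p,m)],'long_lid',(.53,-.247),.138))
a=cv2.resize(p['image'][20:240,150:370],(400,400),interpolation=2);b=cv2.resize(s['image'][60:160,170:270],(400,400),interpolation=2)
cv2.imwrite('pics/fin.png',np.hstack([a,b])[:,:,::-1])
```

```text
[ 4.5016e+02 -2.5587e+02  2.4674e+02  1.8003e+02 -1.0000e-02  7.9300e+00] [-0.92617159  0.31568113 -0.57190741] 20.65 0.08719925145625343
long_lid 0.74 [122.9, 162.2, 202.6, 214.9] 3448.0
(array([ 530., -247.,  -90.]), np.float64(0.0))
long_lid 0.69 [224.6, 29.8, 298.3, 169.0] 10025.0
(array([ 528.85890087, -247.50712819,    8.05886876]), np.float64(-0.9860521554946899))
```

View pics/fin.png

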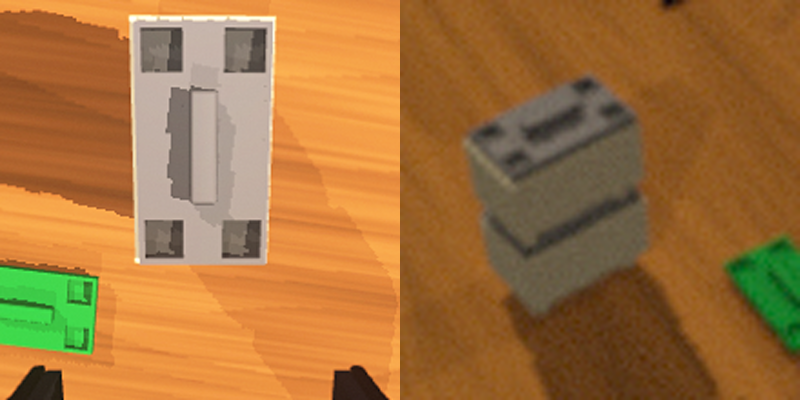

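The final view shows the tub stacked squarely and level on the base, with its lid flush. The lid fit is (528.9,-247.5) at 8.1° for the home height (overlap 0.986). Handing in.

```bash
python3 -c "
from cell import env
print(env.sign_off())"
```

```text
the job is handed in; nothing more can be done
None
```

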